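# Switch a guarded microscope light source to its next setting

## Task

On the microscope's light-source unit (the sloped case whose black selector sits under a clear, red-edged guard), raise the guard, then push the selector in and turn it clockwise exactly one position, from the white dot to the green dot, letting it spring back out there; do not force it round while it is out. Then close the guard fully. Do not turn the blue dial of the focus unit next to it, and leave the dish, eyepiece and bottle where they are.

Things in the scene. Friction and masses are not known exactly. Their poses are not given: they have to be found in the camera images.
- lamp_unit: Light-source unit: fixed white wedge-shaped case, 172 x 150 mm in plan; its place differs, left or right of the focus unit. Origin: centre of its underside; z up, x horizontal towards its high rear edge. Its flat top panel slopes up 25 degrees towards +x, 190 mm long, 35 mm high at the front edge, 115 mm at the rear.
- panel_center (a point): Where the selector's axis meets the lamp unit's panel: 75 mm straight above lamp_unit's origin. x points up the slope, y along the panel's width, z square out of the panel, leaning 25 degrees from vertical towards the front. Fixed.
- green_dot (a point): The green dot on the panel, 10 mm across. Four dots mark the selector's positions, 43 mm from its axis: white, green, yellow, red, clockwise, 50 degrees apart. From straight up the slope, white lies 25 degrees anticlockwise and green 25 degrees clockwise, seen from outside.
- selector_grip (a point): Grip point on the black selector's axis; z out of the panel, x along the bar to its pointer end (white line). Sprung out: a flange (48 mm diameter, 6 mm thick) stands 9 mm clear of the panel; on it a grip bar 42 mm long, 13 wide, 34 high, top 49 mm above the panel. This point is 38 mm above the panel, 23 above the flange, 11 below the bar's top.
- selector (a joint): Selector angle, rad, growing clockwise seen from outside. 0 = white dot (start, within 0.03), 0.873 = green, 1.745 = yellow, 2.618 = red. Sprung out, it is locked within about 3 degrees of a position. Pushed in, it turns easily (under 0.06 N m). Let go within about 4 degrees of a position it springs out there; let go between positions it stays in.
- selector_press (a joint): How far the selector is pushed in along its axis, m: 0 = sprung out, 0.008 = fully in. It must be in by more than 0.0055 to turn. The spring takes 4 N to start and 10 N fully in.
- guard_tab (a point): Grip point on the guard's red tab, mid thickness. The guard is a clear flap over the selector, 104 mm wide, 3 thick, red-edged, hinged at the upslope side, underside 55 mm above the panel when shut. The tab, 14 mm wide (along the hinge line) and 6 thick, juts 41 mm beyond the flap's free edge; this point is 27 mm beyond that edge and 138 mm from the hinge line.
- guard_hinge (a point): Middle of the guard's hinge line: 70 mm up the slope from the selector axis and 57 mm out from the panel. The hinge line is horizontal, along this frame's y; this frame's x points up the slope and its z out of the panel. Fixed to the unit.
- guard (a joint): Guard angle, rad: 0 = shut (flap parallel to the panel, tab pointing down the slope), pi/2 = flap square to the panel, 2.0 = fully open. It starts shut or ajar by up to 0.3. A stiff hinge (0.07 N m) holds it wherever it is left.
- focus_unit: Focus unit, a bystander: similar fixed white wedge-shaped case, 172 x 130 mm in plan, with a round blue dial (54 mm diameter) and no guard. Origin: centre of its underside; x towards its high rear edge.
- focus_mark (a point): Point at the rim of the focus unit's blue dial, 22 mm from its axis; it must stay put (dial not turned).
- dish: Open glass dish, 90 mm across, 16 mm high, loose on the table. Origin: centre of its underside.
- eyepiece: Spare black eyepiece standing on the table, 40 mm across, 56 mm high, loose. Origin: centre of its underside.
- bottle: Small amber glass bottle, 32 mm across, 75 mm high, loose. Origin: centre of its underside.
Mind the look-alikes: they are no part of the job. What is shaped like the lamp_unit but orange or pink is not meant.

How it is judged:
By the outcome, as a careful person would: the job done as asked, in the order asked, and still so for the second after the job is handed in, with the robot touching nothing.
It also fails if it takes over 64 s, if anything falls off the work surface, if the arm or the gripper's body presses on something with over 40 N, if the wrist force passes 120 N, or if a joint passes its speed limit or range.

## Robot

A 6-joint arm with a two-finger parallel gripper is mounted at the origin on the work surface. World frame = base frame: x ahead of the robot, y to its left, z up, the work surface at z = 0. Lengths are in mm, angles in rad, forces in N, time in s.
With the tool pointing down it reaches from about 275 to 1000 mm from the base axis. Payload 8.4 kg.
Tool frame: the origin (TCP) lies on the centre line of the jaws, within the pads' length; the fingertips stand 25 mm ahead of it and the grasp point (between the pads) lies 6 mm ahead of it; z points along the fingers, x is the direction in which the jaws open and shut, and the axes are right-handed (so a half turn about z gives the same grasp; the last joint's range is limited). The gripper opens to 85 mm and grips with 20 to 120 N. Pads are 22 mm wide; open, the fingers measure 114 mm over their backs; the gripper's body (76 mm by 85 mm) begins 54 mm behind the grasp point. The pads swing forward as they close: fully open they stand 13 mm farther back than shut.
Start: joints at [1.24, 0.353, 1.633, -0, 1.155, -0.002], TCP at [201.816, 591.522, 256.281] pointing down, gripper open.
Joint ranges: [-2.63, 2.63], [-0.92, 2.1], [0.06, 2.66], [-1.3, 4.44], [0, 2.69], [-3.02, 3.02]. Speed limits (rad/s): [2.22, 2.22, 2.79, 3.14, 3.14, 3.14].

## Interface

Orientations are given as [roll, pitch, yaw] about the fixed x, y, z axes, in that order (R = Rz(yaw) Ry(pitch) Rx(roll)).
In Python, from rig import r gives the robot as it stands. The module is installed in compiled form; this text tells all that it offers.
- The arm moves only by the tool jog_arm, never from a script. Its argument "deltas" is a list of rows, each an object with "gripper": the gripper command: -1 is fully open, 1 is shut, values between are in proportion; "translation": the shift along the world's x, y, z in units of 10 cm (1.0 is 10 cm), a list of three; "dr": the turn, a rotation vector about the world's x, y, z in units of pi/2 rad (1.0 is pi/2 rad), a list of three. In form: [{"gripper": gripper, "translation": [x, y, z], "dr": [wx, wy, wz]}, ...]. A call has 1 to 12 rows; each row shifts and turns the commanded pose from where the row before left it; what a row does not reach is not made up. A row lasts 1/12 s, in which the tool goes at most 41.7 mm and 7.16 degrees, less where a joint would pass 70% of its speed; a pose out of reach is approached as far as the arm can. A call with a number of a shift or a turn outside -1 to 1 is refused whole. A call with a gripper value outside its range is refused whole. The fingers move at their own pace and stop on an object; "squeeze" is the grip in N (left out, the last holds). Time passes only in rows, so rows that do not move let the fingers close. It gives the time, the measured TCP pose, the force and the opening at its end, in the units of the state.
- r.sense(): the state, without advancing time (a new reading comes with each control period).
- r.grab_frame(name): name is "side" or "top" or "wrist"; returns the picture (400x640x3 uint8, blue, green, red); there is no depth.
- r.calibration(name): a dict with "mtx" (3x3 intrinsics, pixels), "world_from_camera" (4x4, takes a point from camera to world coordinates). Camera axes: x right, y down, z forward; pixel columns grow to the right and rows downward; lengths in mm; the calibration is good to about 2 mm. A picture is of the moment at which its call begins: read the wrist's pose just before it. calibration takes no time and is no camera call; for the wrist camera it gives the pose at the moment of the call.
- r.sign_off(): hands the job in, once; it reports no verdict.
The state is a dict: "clock": time; "qpos": joint angles; "qvel": joint speeds; "joint_efforts": joint torques, N m; "eef_pos": TCP position; "tcp_rot": TCP orientation; "contact_force": force on the tool from outside, world axes, zero at the start; "wrist_torque": the same for the moment, N m; "opening": opening from 0.0 (shut) to 1.0 (fully open).
Only numpy, scipy, OpenCV 4.12 (cv2) and the standard library are available. Lean on these libraries where they do the work, as an engineer would, in place of code of your own. Each camera call takes 0.05 s, during which the arm holds its last target. There are 200 camera calls.

## Working session

There is one attempt and no reset: what is moved stays moved. The work goes in short steps, Python scripts to look and compute and a tool call to move; the robot and the scene stay as the last step left them, time stands still between calls to the robot, and variables do not carry over. Pictures are saved under pics/ and viewed, about 8 in all and at most 12, crops included, and the job is handed in when it is done.

Besides the shell and the picture viewer there is one more tool, called after ">>>" by a JSON object that holds its "name" and its "arguments", one argument or row to a line. jog_arm: Moves the arm, as the interface text tells. Shifts and turns lie within -1 to 1; 1 stands for 10 cm of shift or pi/2 rad of turn. Its arguments: {"type":"object","properties":{"deltas":{"type":"array"},"squeeze":{"type":"number"}},"required":["deltas"]}

```bash
mkdir -p pics; python3 - <<'E'
from rig import r
import cv2,numpy as np
np.set_printoptions(precision=4,suppress=True)
for n in("side","top","wrist"):
    c=r.calibration(n); print(n,c["mtx"].tolist(),c["world_from_camera"].round(3).tolist())
    cv2.imwrite(f"pics/{n}0.png",r.grab_frame(n))
print(r.sense())
a=cv2.imread("pics/side0.png");b=cv2.imread("pics/top0.png")
E
```

```text
side [[390.15366215317135, 0.0, 318.7483797005767], [0.0, 390.15366215317135, 194.94833025156456], [0.0, 0.0, 1.0]] [[0.957, -0.143, 0.253, 200.073], [-0.29, -0.448, 0.846, -914.903], [-0.008, -0.883, -0.47, 676.284], [0.0, 0.0, 0.0, 1.0]]
top [[395.0262751264305, 0.0, 312.19766666472316], [0.0, 395.0262751264305, 202.02303690272137], [0.0, 0.0, 1.0]] [[0.008, -0.987, 0.163, 268.053], [-1.0, -0.007, 0.007, 74.581], [-0.006, -0.164, -0.987, 1480.77], [0.0, 0.0, 0.0, 1.0]]
wrist [[307.53990143559844, 0.0, 317.0433457527907], [0.0, 307.53990143559844, 197.3432098720043], [0.0, 0.0, 1.0]] [[0.323, 0.895, 0.309, 122.247], [0.946, -0.305, -0.106, 618.47], [-0.001, 0.327, -0.945, 372.804], [0.0, 0.0, 0.0, 1.0]]
{'clock': 0.15, 'qpos': array([ 1.2396,  0.3535,  1.634 ,  0.    ,  1.1552, -0.0024]), 'qvel': array([ 0.0003, -0.0021, -0.0037, -0.0003,  0.0007,  0.0006]), 'joint_efforts': array([  0.0003, -60.5639, -34.2338,  -0.    ,   0.0062,  -0.    ]), 'eef_pos': array([201.6967, 591.1984, 255.7352]), 'tcp_rot': array([-3.1416,  0.0011,  1.242 ]), 'contact_force': array([ 0.8271, -0.6918,  0.1178]), 'wrist_torque': array([-0.014 ,  0.0147, -0.0095]), 'opening': 1.001419367781783}
```

View pics/top0.png

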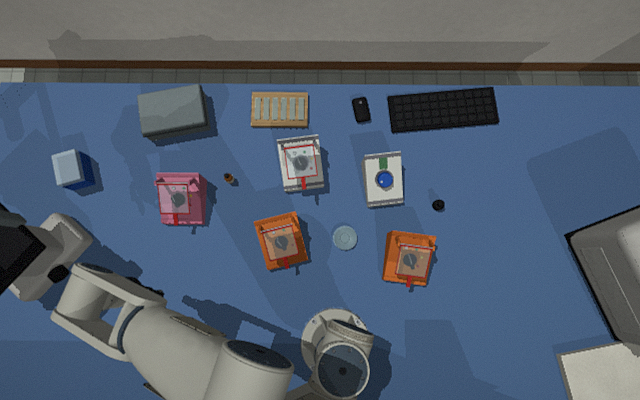

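View pics/side0.png

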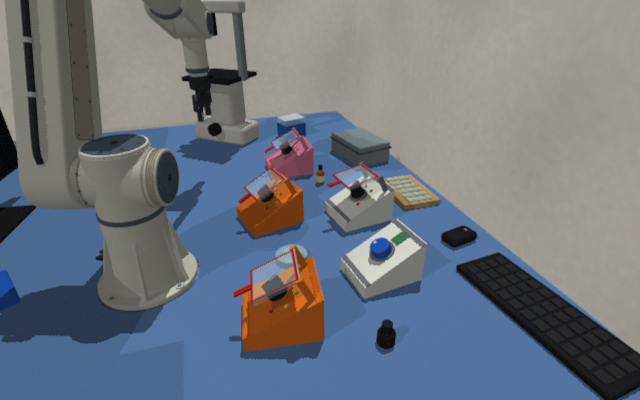

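Candidates (top view): white guarded case (302,163), orange (282,243) and (410,260), pink (180,198), white with blue dial (384,180, focus unit). The white guarded case matches; I'll check it in a close crop.

```bash
python3 - <<'E'
import cv2,numpy as np
a=cv2.imread("pics/top0.png")[125:205,262:342];b=cv2.imread("pics/side0.png")[155:235,315:395]
f=lambda i:cv2.resize(i,None,fx=5,fy=5,interpolation=cv2.INTER_CUBIC)
cv2.imwrite("pics/crop0.png",np.hstack([f(a),f(b)]))
E
```

```text
(no output)
```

View pics/crop0.png

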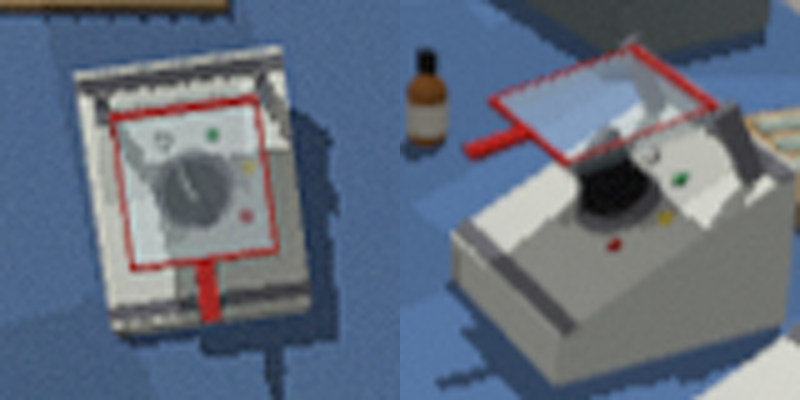

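```bash
cat > h.py <<'E'
import numpy as np
from scipy.optimize import least_squares
a=np.radians(25)
def unit(X,Y,yaw):
    """panel_center pose: columns upslope, width, normal"""
    Rz=np.array([[np.cos(yaw),-np.sin(yaw),0],[np.sin(yaw),np.cos(yaw),0],[0,0,1]])
    return Rz@np.array([[np.cos(a),0,-np.sin(a)],[0,1,0],[np.sin(a),0,np.cos(a)]]), np.array([X,Y,75.])
def dots():  # white, green, yellow, red in panel frame (clockwise from outside = towards -y)
    t=np.radians([-25,25,75,125]); return np.c_[43*np.cos(t),-43*np.sin(t),0*t]
def proj(c,P):
    T=np.linalg.inv(c["world_from_camera"]); q=(np.atleast_2d(P)@T[:3,:3].T+T[:3,3])@c["mtx"].T
    return q[:,:2]/q[:,2:]
def guard_pt(p,th,d=138,y=0,out=0):
    R,o=unit(*p); return o+R@np.array([70-d*np.cos(th)+out*np.sin(th),y,57+d*np.sin(th)+out*np.cos(th)])
E
python3 - <<'E'
from rig import r
from h import *
np.set_printoptions(precision=3,suppress=True)
f=lambda P,ox,oy:(np.array(P)+.5)/5-.5+[ox,oy]
ct,cs=r.calibration("top"),r.calibration("side")
T=f([[163,141],[212,134],[248,167],[247,216]],262,125)
S=f([[252,157],[281,180],[266,217],[214,245]],315,155)
def res(p):
    R,o=unit(*p); P=dots()@R.T+o
    return np.r_[(proj(ct,P)-T).ravel(),(proj(cs,P)-S).ravel()]
s=least_squares(res,[380,100,0]);p=s.x;print(p,s.fun)
# guard angle: flap near corners & tab tip
tt=f([[132,270],[275,249],[210,320]],262,125); ts=f([[172,163],[92,102],[68,152]],315,155)
def rg(q):
    # top: left,right free corners, tab tip; side: (right near),(left far) corners, tab tip
    P=np.array([guard_pt(p,q[0],111,52),guard_pt(p,q[0],111,-52),guard_pt(p,q[0],152)])
    return np.r_[(proj(ct,P)-tt).ravel(),(proj(cs,P[[1,0,2]])-ts).ravel()]
g=least_squares(rg,[.2]);print(g.x,g.fun)
R,o=unit(*p);print(R,guard_pt(p,g.x[0]),guard_pt(p,1.9),o+R@[0,0,38])
E
```

```text
[647.607 129.172   0.142] [-0.046 -0.13   0.048 -0.042  0.157  0.042 -0.126  0.029 -0.068 -0.132
 -0.081 -0.215 -0.173  0.262  0.227  0.083]
[0.292] [-0.36   0.468  0.695  0.706  0.449  0.163 -1.43   0.487 -0.922 -0.418
 -0.272  0.125]
[[ 0.897 -0.142 -0.418]
 [ 0.129  0.99  -0.06 ]
 [ 0.423  0.     0.906]] [551.371 115.376 136.443] [671.955 132.662 293.452] [631.71  126.893 109.44 ]
```

Crop shows the white case with red-edged clear guard, selector pointing at white dot, green dot at (304,151) in the top view: the right unit. Fit is good (residual ≈0.2 px): unit at (648,129), yaw 0.142, guard ajar 0.29. I'll grip the tab by its sides.

>>> {"name": "jog_arm", "arguments": {
  "deltas": [
    {"gripper":0,"translation":[0.175,-0.238,0],"dr":[0,0,0.03]},
    {"gripper":0,"translation":[0.175,-0.238,0],"dr":[0,0,0.03]},
    {"gripper":0,"translation":[0.175,-0.238,0],"dr":[0,0,0.03]},
    {"gripper":0,"translation":[0.175,-0.238,0],"dr":[0,0,0.03]},
    {"gripper":0,"translation":[0.175,-0.238,0],"dr":[0,0,0.03]},
    {"gripper":0,"translation":[0.175,-0.238,0],"dr":[0,0,0.03]},
    {"gripper":0,"translation":[0.175,-0.238,0],"dr":[0,0,0.03]},
    {"gripper":0,"translation":[0.175,-0.238,0],"dr":[0,0,0.03]},
    {"gripper":0,"translation":[0.175,-0.238,0],"dr":[0,0,0.03]},
    {"gripper":0,"translation":[0.175,-0.238,0],"dr":[0,0,0.03]}
  ],
  "squeeze": 25
}}

```text
clock: 0.98
eef_pos: [377.4, 352.2, 256.2]
tcp_rot: [-3.141, 0.0, 1.716]
contact_force: [0.4, 1.0, -0.2]
opening: 0.499
```

>>> {"name": "jog_arm", "arguments": {
  "deltas": [
    {"gripper":0,"translation":[0.175,-0.238,0],"dr":[0,0,0]},
    {"gripper":0,"translation":[0.175,-0.238,0],"dr":[0,0,0]},
    {"gripper":0,"translation":[0.175,-0.238,0],"dr":[0,0,0]},
    {"gripper":0,"translation":[0.175,-0.238,0],"dr":[0,0,0]},
    {"gripper":0,"translation":[0.175,-0.238,0],"dr":[0,0,0]},
    {"gripper":0,"translation":[0.175,-0.238,0],"dr":[0,0,0]},
    {"gripper":0,"translation":[0.175,-0.238,0],"dr":[0,0,0]},
    {"gripper":0,"translation":[0.175,-0.238,0],"dr":[0,0,0]},
    {"gripper":0,"translation":[0.175,-0.238,0],"dr":[0,0,0]},
    {"gripper":0,"translation":[0.175,-0.238,0],"dr":[0,0,0]},
    {"gripper":0,"translation":[0,0,0],"dr":[0,0,0]}
  ]
}}

```text
clock: 1.9
eef_pos: [554.3, 112.0, 256.2]
tcp_rot: [3.14, 0.002, 1.711]
contact_force: [-0.3, -0.0, -0.4]
opening: 0.5
```

```bash
python3 - <<'E'
from rig import r
from h import *
import cv2
np.set_printoptions(precision=3,suppress=True)
s=r.sense();print(s["clock"],s["qpos"],s["eef_pos"],s["tcp_rot"],s["opening"],s["contact_force"])
c=r.calibration("wrist");I=r.grab_frame("wrist")
p=[647.607,129.172,.142]
R,o=unit(*p)
P=[guard_pt(p,.292,152),guard_pt(p,.292,111,52),guard_pt(p,.292,111,-52)]+list(dots()@R.T+o)
u=proj(c,np.array(P));print(u)
for q in u: cv2.circle(I,tuple(int(round(x)) for x in q),4,(255,0,255),1)
cv2.imwrite("pics/w1.png",I)
E
```

```text
1.9 [ 0.198  0.261  1.763 -0.002  1.116 -1.512] [554.318 112.029 256.171] [3.14  0.002 1.711] 0.4999251466476372 [-0.292 -0.025 -0.355]
[[321.916 179.634]
 [384.427 228.508]
 [259.324 228.692]
 [337.535 297.774]
 [304.317 297.813]
 [283.218 271.901]
 [289.188 239.179]]
```

View pics/w1.png

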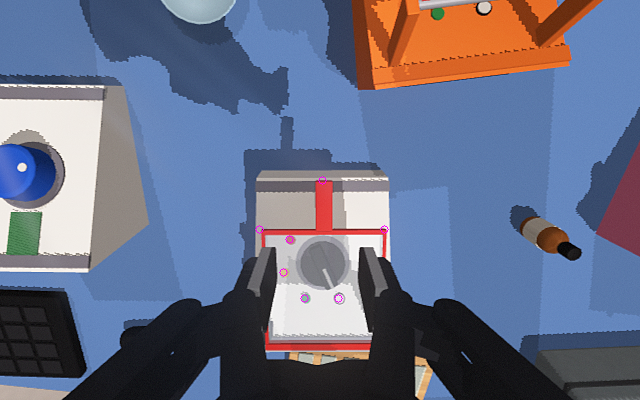

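Wrist view: predicted dots and tab tip (322,180) coincide with the real ones within ~2 px. Descending on the tab.

>>> {"name": "jog_arm", "arguments": {
  "deltas": [
    {"gripper":0,"translation":[-0.03,0.03,-0.28],"dr":[0,0,0]},
    {"gripper":0,"translation":[0,0,-0.28],"dr":[0,0,0]},
    {"gripper":0,"translation":[0,0,-0.28],"dr":[0,0,0]},
    {"gripper":0,"translation":[0,0,-0.28],"dr":[0,0,0]},
    {"gripper":1,"translation":[0,0,0],"dr":[0,0,0]},
    {"gripper":1,"translation":[0,0,0],"dr":[0,0,0]},
    {"gripper":1,"translation":[0,0,0],"dr":[0,0,0]},
    {"gripper":1,"translation":[0,0,0],"dr":[0,0,0]},
    {"gripper":1,"translation":[0,0,0],"dr":[0,0,0]},
    {"gripper":1,"translation":[0,0,0],"dr":[0,0,0]}
  ],
  "squeeze": 25
}}

```text
clock: 2.78
eef_pos: [547.6, 116.8, 145.5]
tcp_rot: [-3.139, 0.003, 1.714]
contact_force: [-4.4, -12.9, -2.8]
opening: 0.155
```

```bash
python3 - <<'E'
from h import *
p=[647.607,129.172,.142]
q=guard_pt(p,.292)
for t in np.linspace(.292,1.93,15)[1:]:
    n=guard_pt(p,t);print(t.round(2),(n-q).round(1),n.round(1));q=n
E
```

```text
0.41 [-1.4 -0.2 16.1] [550.  115.2 152.5]
0.53 [ 0.5  0.1 16.1] [550.5 115.3 168.6]
0.64 [ 2.4  0.3 16. ] [552.9 115.6 184.6]
0.76 [ 4.2  0.6 15.6] [557.  116.2 200.1]
0.88 [ 6.   0.9 15. ] [563.  117.1 215.1]
0.99 [ 7.6  1.1 14.2] [570.6 118.2 229.3]
1.11 [ 9.2  1.3 13.2] [579.9 119.5 242.4]
1.23 [10.7  1.5 12. ] [590.6 121.  254.4]
1.34 [12.   1.7 10.6] [602.6 122.7 265.1]
1.46 [13.2  1.9  9.2] [615.7 124.6 274.2]
1.58 [14.1  2.   7.5] [629.8 126.6 281.8]
1.7 [14.9  2.1  5.8] [644.7 128.8 287.6]
1.81 [15.5  2.2  4. ] [660.2 131.  291.7]
1.93 [15.8  2.3  2.2] [676.  133.2 293.8]
```

>>> {"name": "jog_arm", "arguments": {
  "deltas": [
    {"gripper":1,"translation":[-0.01,-0.01,0.16],"dr":[0,0,0]},
    {"gripper":1,"translation":[0.01,0,0.16],"dr":[0,0,0]},
    {"gripper":1,"translation":[0.02,0,0.16],"dr":[0,0,0]},
    {"gripper":1,"translation":[0.04,0.01,0.156],"dr":[0,0,0]},
    {"gripper":1,"translation":[0.06,0.01,0.15],"dr":[0,0,0]},
    {"gripper":1,"translation":[0.076,0.011,0.142],"dr":[0,0,0]},
    {"gripper":1,"translation":[0.092,0.013,0.132],"dr":[0,0,0]}
  ]
}}

```text
clock: 3.37
eef_pos: [578.2, 121.0, 253.5]
tcp_rot: [3.139, 0.002, 1.714]
contact_force: [4.2, -5.7, -6.8]
opening: 0.153
```

>>> {"name": "jog_arm", "arguments": {
  "deltas": [
    {"gripper":1,"translation":[0.107,0.015,0.12],"dr":[0,0,0]},
    {"gripper":1,"translation":[0.12,0.017,0.106],"dr":[0,0,0]},
    {"gripper":1,"translation":[0.132,0.019,0.092],"dr":[0,0,0]},
    {"gripper":1,"translation":[0.141,0.02,0.075],"dr":[0,0,0]},
    {"gripper":1,"translation":[0.149,0.021,0.058],"dr":[0,0,0]},
    {"gripper":1,"translation":[0.155,0.022,0.04],"dr":[0,0,0]},
    {"gripper":1,"translation":[0.158,0.023,0.022],"dr":[0,0,0]},
    {"gripper":1,"translation":[0,0,0],"dr":[0,0,0]}
  ]
}}

```text
clock: 4.03
eef_pos: [676.2, 135.1, 305.2]
tcp_rot: [3.138, 0.002, 1.713]
contact_force: [-1.3, -6.1, 5.1]
opening: 0.154
```

```bash
python3 - <<'E'
from rig import r
import cv2,numpy as np
a=r.grab_frame("side")[100:240,290:420];w=r.grab_frame("wrist")
a=cv2.resize(a,(371,400),interpolation=cv2.INTER_CUBIC)
cv2.imwrite("pics/open1.png",np.hstack([w[:,120:520],a]))
E
```

```text
(no output)
```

View pics/open1.png

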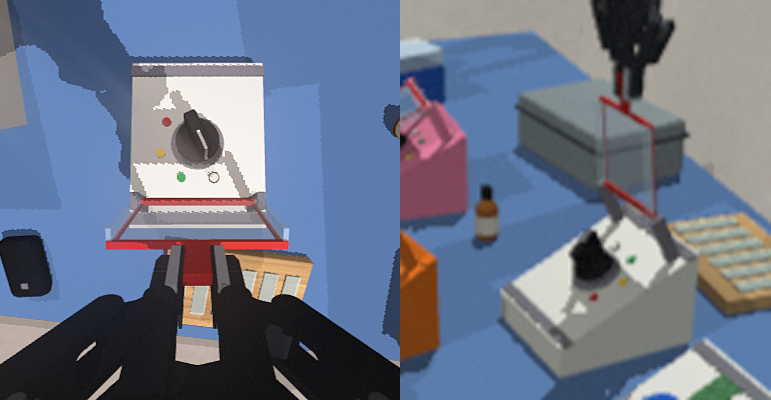

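Guard is up (about 1.9 rad, flap near vertical), white-dot pointer visible. Release, rise, move to above the selector, tilted square to the panel.

>>> {"name": "jog_arm", "arguments": {
  "deltas": [
    {"gripper":0,"translation":[0,0,0],"dr":[0,0,0]},
    {"gripper":0,"translation":[0,0,0],"dr":[0,0,0]},
    {"gripper":0,"translation":[0,0,0.3],"dr":[0,0,0]},
    {"gripper":0,"translation":[0,0,0.3],"dr":[0,0,0]},
    {"gripper":0,"translation":[-0.211,-0.035,0],"dr":[0.0098,-0.0688,0]},
    {"gripper":0,"translation":[-0.211,-0.035,0],"dr":[0.0098,-0.0688,0]},
    {"gripper":0,"translation":[-0.211,-0.035,0],"dr":[0.0098,-0.0688,0]},
    {"gripper":0,"translation":[-0.211,-0.035,0],"dr":[0.0098,-0.0688,0]},
    {"gripper":0,"translation":[0,0,-0.35],"dr":[-0.029,-0.0042,0.063]},
    {"gripper":0,"translation":[0,0,-0.35],"dr":[-0.029,-0.0042,0.063]},
    {"gripper":0,"translation":[0,0,-0.35],"dr":[-0.029,-0.0042,0.063]},
    {"gripper":0,"translation":[0,0,-0.35],"dr":[-0.029,-0.0042,0.063]}
  ]
}}

```text
clock: 5.13
eef_pos: [589.3, 122.1, 222.7]
tcp_rot: [2.738, 0.183, 2.118]
contact_force: [0.1, 0.2, -0.5]
opening: 0.499
```

```bash
cat > chk.py <<'E'
from rig import r
from h import *
import cv2
from scipy.spatial.transform import Rotation as Ro
np.set_printoptions(precision=3,suppress=True)
p=[647.607,129.172,.142]
R,o=unit(*p)
def tgt(deg,h=38):  # clockwise angle of the bar from upslope; TCP target pose at grip height h
    g=np.radians(-deg); M=R@Ro.from_euler('z',g).as_matrix()  # bar along M[:,0]
    T=np.c_[M[:,1],M[:,0],-M[:,2]]; return o+R@[0,0,h+6],T
def rep(deg,h=38):
    s=r.sense();P,T=tgt(deg,h);C=Ro.from_euler('xyz',s["tcp_rot"]).as_matrix()
    print(s["clock"],s["qpos"],s["contact_force"],s["opening"])
    print("d/100mm",(P-s["eef_pos"])/100,"in panel frame mm",R.T@(P-s["eef_pos"]),"dr",Ro.from_matrix(T@C.T).as_rotvec()/(np.pi/2))
E
python3 - <<'E'
from chk import *
rep(-25)
c=r.calibration("wrist");I=r.grab_frame("wrist");
u=proj(c,np.array(list(dots()@R.T+o)+[o+R@[0,0,49]]))
for q in u: cv2.circle(I,tuple(int(round(x)) for x in q),4,(255,0,255),1)
cv2.imwrite("pics/w2.png",I)
E
```

```text
5.1333 [ 0.218  0.186  2.025 -0.066  0.492 -1.886] [ 0.129  0.245 -0.523] 0.49861620832210385
d/100mm [ 0.399  0.044 -1.078] in panel frame mm [  -9.17    -1.262 -114.653] dr [ 0.     0.003 -0.004]
```

View pics/w2.png

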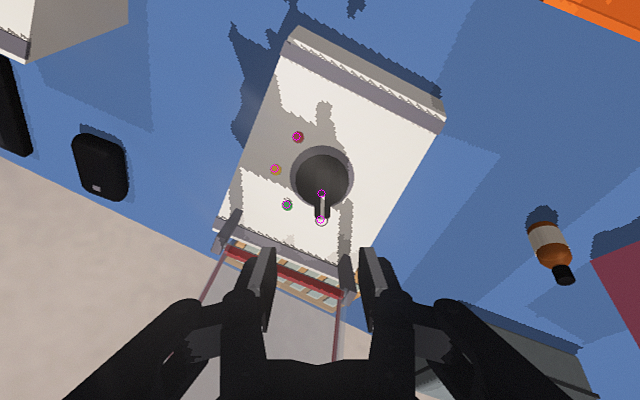

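Wrist view: predicted dots and bar match; bar (322,205) is parallel to the jaws' plane. Descending along the panel normal and gripping.

>>> {"name": "jog_arm", "arguments": {
  "deltas": [
    {"gripper":0,"translation":[-0.081,-0.025,-0.039],"dr":[0,0.003,-0.004]},
    {"gripper":0,"translation":[0.12,0.017,-0.26],"dr":[0,0,0]},
    {"gripper":0,"translation":[0.12,0.017,-0.26],"dr":[0,0,0]},
    {"gripper":0,"translation":[0.12,0.017,-0.26],"dr":[0,0,0]},
    {"gripper":0,"translation":[0.12,0.017,-0.26],"dr":[0,0,0]},
    {"gripper":0,"translation":[0,0,0],"dr":[0,0,0]}
  ]
}}

```text
clock: 5.68
eef_pos: [630.0, 126.1, 111.9]
tcp_rot: [2.747, 0.175, 2.104]
contact_force: [-0.1, 0.2, -1.1]
opening: 0.504
```

```bash
python3 -c "
from chk import *
rep(-25)"
```

```text
5.6833 [ 0.21   0.419  2.009 -0.108  0.286 -1.832] [-0.093  0.2   -1.062] 0.5038846557276357
d/100mm [-0.008  0.005  0.03 ] in panel frame mm [0.637 0.596 3.043] dr [-0.001 -0.004  0.006]
```

>>> {"name": "jog_arm", "arguments": {
  "deltas": [
    {"gripper":0,"translation":[-0.008,0.005,0.028],"dr":[-0.001,-0.004,0.006]},
    {"gripper":1,"translation":[0,0,0],"dr":[0,0,0]},
    {"gripper":1,"translation":[0,0,0],"dr":[0,0,0]},
    {"gripper":1,"translation":[0,0,0],"dr":[0,0,0]},
    {"gripper":1,"translation":[0,0,0],"dr":[0,0,0]},
    {"gripper":1,"translation":[0,0,0],"dr":[0,0,0]},
    {"gripper":1,"translation":[0,0,0],"dr":[0,0,0]}
  ],
  "squeeze": 60
}}

```text
clock: 6.27
eef_pos: [628.7, 127.6, 118.8]
tcp_rot: [2.737, 0.182, 2.116]
contact_force: [-5.0, 10.1, 2.4]
opening: 0.139
```

```bash
python3 -c "
from chk import *
rep(-25)"
```

```text
6.2667 [ 0.212  0.405  2.016 -0.103  0.282 -1.848] [-5.012 10.122  2.403] 0.13924467738630497
d/100mm [ 0.005 -0.011 -0.039] in panel frame mm [-1.306 -1.165 -3.669] dr [-0.     0.003 -0.003]
```

>>> {"name": "jog_arm", "arguments": {
  "deltas": [
    {"gripper":1,"translation":[0.017,0.002,-0.036],"dr":[0,0,0]},
    {"gripper":1,"translation":[0.017,0.002,-0.036],"dr":[0,0,0]},
    {"gripper":1,"translation":[0,0,0],"dr":[0,0,0]}
  ]
}}

```text
clock: 6.52
eef_pos: [631.8, 128.1, 112.2]
tcp_rot: [2.738, 0.182, 2.116]
contact_force: [-10.6, 7.4, 14.3]
opening: 0.139
```

```bash
python3 -c "
from chk import *
rep(-25,30)
print(R.T@r.sense()['contact_force'])"
```

```text
6.5167 [ 0.212  0.42   2.012 -0.107  0.271 -1.845] [-10.554   7.385  14.261] 0.1394731177671302
d/100mm [ 0.007 -0.01  -0.046] in panel frame mm [-1.406 -1.138 -4.41 ] dr [-0.     0.003 -0.003]
[-2.494  8.804 16.899]
```

>>> {"name": "jog_arm", "arguments": {
  "deltas": [
    {"gripper":1,"translation":[0.004,0,-0.009],"dr":[0,0,0]},
    {"gripper":1,"translation":[0,0,0],"dr":[0.0232,0.0033,-0.0503]},
    {"gripper":1,"translation":[0,0,0],"dr":[0.0232,0.0033,-0.0503]},
    {"gripper":1,"translation":[0,0,0],"dr":[0.0232,0.0033,-0.0503]},
    {"gripper":1,"translation":[0,0,0],"dr":[0,0,0]}
  ]
}}

```text
clock: 6.93
eef_pos: [631.9, 127.9, 112.1]
tcp_rot: [2.706, 0.073, 1.87]
contact_force: [-19.9, 6.8, 26.8]
opening: 0.141
```

```bash
python3 -c "
from chk import *
rep(25,30)
print(R.T@r.sense()['contact_force'],R.T@r.sense()['wrist_torque'])"
```

```text
6.9333 [ 0.212  0.42   2.012 -0.11   0.27  -1.575] [-19.899   6.758  26.771] 0.14130713818868934
d/100mm [ 0.006 -0.009 -0.044] in panel frame mm [-1.453 -0.934 -4.232] dr [ 0.163  0.026 -0.351]
[-5.672  9.506 32.184] [1.421 1.211 0.009]
```

>>> {"name": "jog_arm", "arguments": {
  "deltas": [
    {"gripper":1,"translation":[0,0,0],"dr":[0.0233,0.0037,-0.0502]},
    {"gripper":1,"translation":[0,0,0],"dr":[0.0233,0.0037,-0.0502]},
    {"gripper":1,"translation":[0,0,0],"dr":[0.0233,0.0037,-0.0502]},
    {"gripper":1,"translation":[0,0,0],"dr":[0.0233,0.0037,-0.0502]},
    {"gripper":1,"translation":[0,0,0],"dr":[0.0233,0.0037,-0.0502]},
    {"gripper":1,"translation":[0,0,0],"dr":[0.0233,0.0037,-0.0502]},
    {"gripper":1,"translation":[0,0,0],"dr":[0.0233,0.0037,-0.0502]},
    {"gripper":1,"translation":[0,0,0],"dr":[0,0,0]}
  ]
}}

```text
clock: 7.6
eef_pos: [631.8, 127.3, 112.0]
tcp_rot: [2.742, -0.181, 1.313]
contact_force: [-19.4, 0.4, 27.5]
opening: 0.137
```

```bash
python3 - <<'E'
from chk import *
rep(25,30)
print(R.T@r.sense()['contact_force'],R.T@r.sense()['wrist_torque'])
c=r.calibration("side");I=r.grab_frame("side")
for q in proj(c,dots()@R.T+o): print(q)
T=r.grab_frame("top")
f=lambda i:cv2.resize(i,(400,400),interpolation=cv2.INTER_CUBIC)
cv2.imwrite("pics/turn.png",np.hstack([f(I[155:235,315:395]),f(T[125:205,262:342])]))
E
```

```text
7.6 [ 0.21   0.421  2.01  -0.099  0.276 -0.978] [-19.42    0.352  27.474] 0.1368483625545666
d/100mm [ 0.007 -0.003 -0.043] in panel frame mm [-1.243 -0.356 -4.209] dr [-0.001  0.    -0.   ]
[-5.767  3.097 33.003] [ 0.58   1.258 -0.029]
[364.936 185.87 ]
[370.72  190.387]
[367.624 198.264]
[357.622 203.683]
```

View pics/turn.png

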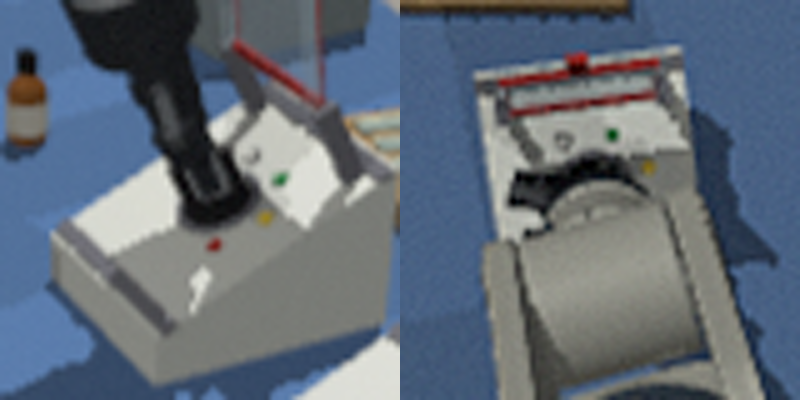

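Selector is gripped, pressed fully (33 N) and turned to 25° clockwise. Letting it out, then releasing.

>>> {"name": "jog_arm", "arguments": {
  "deltas": [
    {"gripper":1,"translation":[-0.013,-0.002,0.027],"dr":[0,0,0]},
    {"gripper":1,"translation":[-0.013,-0.002,0.027],"dr":[0,0,0]},
    {"gripper":1,"translation":[-0.012,-0.002,0.027],"dr":[0,0,0]},
    {"gripper":1,"translation":[0,0,0],"dr":[0,0,0]},
    {"gripper":1,"translation":[0,0,0],"dr":[0,0,0]}
  ]
}}

```text
clock: 8.12
eef_pos: [628.6, 126.8, 118.9]
tcp_rot: [2.741, -0.179, 1.318]
contact_force: [-3.2, 5.2, 3.2]
opening: 0.14
```

```bash
python3 -c "
from chk import *
rep(25,38)
print(R.T@r.sense()['contact_force'],R.T@r.sense()['wrist_torque'])"
```

```text
8.1167 [ 0.21   0.405  2.014 -0.095  0.288 -0.987] [-3.165  5.247  3.157] 0.14006181763074016
d/100mm [ 0.006 -0.003 -0.04 ] in panel frame mm [-1.144 -0.361 -3.852] dr [ 0.     0.    -0.003]
[-0.832  5.642  3.872] [ 0.584  0.423 -0.067]
```

>>> {"name": "jog_arm", "arguments": {
  "deltas": [
    {"gripper":0,"translation":[0,0,0],"dr":[0,0,0]},
    {"gripper":0,"translation":[0,0,0],"dr":[0,0,0]},
    {"gripper":0,"translation":[0,0,0],"dr":[0,0,0]},
    {"gripper":0,"translation":[-0.12,-0.017,0.26],"dr":[0,0,0]},
    {"gripper":0,"translation":[-0.12,-0.017,0.26],"dr":[0,0,0]},
    {"gripper":0,"translation":[-0.12,-0.017,0.26],"dr":[0,0,0]},
    {"gripper":0,"translation":[-0.12,-0.017,0.26],"dr":[0,0,0]},
    {"gripper":0,"translation":[0,0,0],"dr":[-0.029,-0.0042,0.063]},
    {"gripper":0,"translation":[0,0,0],"dr":[-0.029,-0.0042,0.063]},
    {"gripper":0,"translation":[0,0,0],"dr":[-0.029,-0.0042,0.063]},
    {"gripper":0,"translation":[0,0,0],"dr":[-0.029,-0.0042,0.063]},
    {"gripper":0,"translation":[0,0,0],"dr":[0,0,0]}
  ]
}}

```text
clock: 9.12
eef_pos: [580.5, 119.3, 221.0]
tcp_rot: [2.707, 0.004, 1.723]
contact_force: [-0.4, -0.6, -0.2]
opening: 0.497
```

```bash
python3 - <<'E'
from chk import *
rep(0,150); s=r.sense(); print(s["eef_pos"])
c=r.calibration("wrist");I=r.grab_frame("wrist")
t=np.radians(25)
P=[o+R@[21*np.cos(t),-21*np.sin(t),z] for z in(49,41)]+[o+R@[0,0,z] for z in(49,41)]+list(dots()@R.T+o)
u=proj(c,np.array(P));print(u)
x,y=u[2].astype(int)
cv2.imwrite("pics/w3.png",cv2.resize(I[y-70:y+80,x-100:x+100],None,fx=4,fy=4,interpolation=cv2.INTER_CUBIC));print(x-100,y-70)
E
```

```text
9.1167 [ 0.217  0.176  2.041 -0.065  0.492 -1.457] [-0.435 -0.568 -0.244] 0.49740503184467927
d/100mm [ 0.018  0.006 -0.046] in panel frame mm [-0.214  0.292 -4.976] dr [ 0.002 -0.001 -0.006]
[580.493 119.282 220.984]
[[306.222 225.157]
 [306.525 221.23 ]
 [317.38  203.275]
 [317.355 199.91 ]
 [335.279 223.476]
 [298.385 223.157]
 [273.634 196.179]
 [279.119 159.297]]
217 133
```

View pics/w3.png

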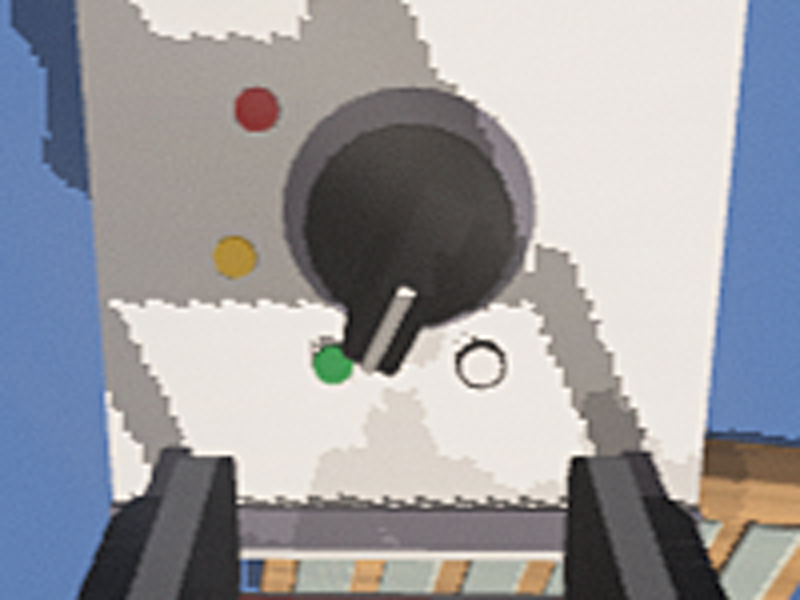

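The pointer (crop 370,365) aims at the green dot at 25° and its end sits where the sprung-out height predicts. Now back to the tab to close.

>>> {"name": "jog_arm", "arguments": {
  "deltas": [
    {"gripper":0,"translation":[0,0,0.36],"dr":[-0.0098,0.0688,0]},
    {"gripper":0,"translation":[0,0,0.36],"dr":[-0.0098,0.0688,0]},
    {"gripper":0,"translation":[0,0,0.36],"dr":[-0.0098,0.0688,0]},
    {"gripper":0,"translation":[0,0,0.36],"dr":[-0.0098,0.0688,0]},
    {"gripper":0,"translation":[0.239,0.04,0],"dr":[0,0,-0.002]},
    {"gripper":0,"translation":[0.239,0.04,0],"dr":[0,0,-0.002]},
    {"gripper":0,"translation":[0.239,0.04,0],"dr":[0,0,-0.002]},
    {"gripper":0,"translation":[0.239,0.04,0],"dr":[0,0,0]},
    {"gripper":0,"translation":[0,0,0],"dr":[0,0,0]}
  ]
}}

```text
clock: 9.92
eef_pos: [681.0, 135.6, 339.5]
tcp_rot: [3.075, 0.001, 1.704]
contact_force: [-1.4, -0.7, 0.2]
opening: 0.501
```

>>> {"name": "jog_arm", "arguments": {
  "deltas": [
    {"gripper":0,"translation":[-0.048,-0.005,0],"dr":[-0.006,0.041,0.003]},
    {"gripper":0,"translation":[0,0,-0.17],"dr":[0,0,0]},
    {"gripper":0,"translation":[0,0,-0.17],"dr":[0,0,0]},
    {"gripper":1,"translation":[0,0,0],"dr":[0,0,0]},
    {"gripper":1,"translation":[0,0,0],"dr":[0,0,0]},
    {"gripper":1,"translation":[0,0,0],"dr":[0,0,0]},
    {"gripper":1,"translation":[0,0,0],"dr":[0,0,0]},
    {"gripper":1,"translation":[0,0,0],"dr":[0,0,0]},
    {"gripper":1,"translation":[0,0,0],"dr":[0,0,0]}
  ],
  "squeeze": 25
}}

```text
clock: 10.67
eef_pos: [672.9, 134.4, 306.6]
tcp_rot: [3.141, 0.002, 1.712]
contact_force: [-0.2, -1.8, -5.0]
opening: 0.156
```

```bash
python3 - <<'E'
from chk import *
s=r.sense();g=s["eef_pos"]-[0,0,6];q=R.T@(g-o)-[70,0,57];print(q,np.hypot(q[0],q[2]),np.arctan2(q[2],-q[0]))
d=np.hypot(q[0],q[2]);t0=np.arctan2(q[2],-q[0]);a0=guard_pt(p,t0,d)
for t in np.linspace(t0,0.03,19)[1:]:
    n=guard_pt(p,t,d);print(t.round(2),((n-a0)/100).round(3).tolist(),(n+[0,0,6]).round(1));a0=n
E
```

```text
[ 48.669   1.647 136.567] 144.98045982111148 1.9131404761436734
1.81 [-0.148, -0.021, -0.022] [658.2 130.7 304.4]
1.7 [-0.145, -0.021, -0.038] [643.7 128.6 300.6]
1.6 [-0.141, -0.02, -0.053] [629.6 126.6 295.3]
1.49 [-0.134, -0.019, -0.067] [616.2 124.7 288.6]
1.39 [-0.127, -0.018, -0.081] [603.5 122.9 280.5]
1.29 [-0.118, -0.017, -0.094] [591.7 121.2 271.1]
1.18 [-0.107, -0.015, -0.106] [581.  119.7 260.5]
1.08 [-0.096, -0.014, -0.117] [571.4 118.3 248.8]
0.97 [-0.083, -0.012, -0.126] [563.1 117.1 236.2]
0.87 [-0.07, -0.01, -0.134] [556.1 116.1 222.8]
0.76 [-0.055, -0.008, -0.141] [550.6 115.3 208.7]
0.66 [-0.041, -0.006, -0.146] [546.5 114.7 194.1]
0.55 [-0.025, -0.004, -0.149] [544.  114.4 179.1]
0.45 [-0.01, -0.001, -0.151] [543.1 114.2 164. ]
0.34 [0.006, 0.001, -0.151] [543.7 114.3 148.9]
0.24 [0.022, 0.003, -0.15] [545.8 114.6 133.9]
0.13 [0.037, 0.005, -0.147] [549.5 115.1 119.2]
0.03 [0.052, 0.007, -0.142] [554.7 115.9 104.9]
```

>>> {"name": "jog_arm", "arguments": {
  "deltas": [
    {"gripper":1,"translation":[-0.148,-0.021,-0.022],"dr":[0,0,0]},
    {"gripper":1,"translation":[-0.145,-0.021,-0.038],"dr":[0,0,0]},
    {"gripper":1,"translation":[-0.141,-0.02,-0.053],"dr":[0,0,0]},
    {"gripper":1,"translation":[-0.134,-0.019,-0.067],"dr":[0,0,0]},
    {"gripper":1,"translation":[-0.127,-0.018,-0.081],"dr":[0,0,0]},
    {"gripper":1,"translation":[-0.118,-0.017,-0.094],"dr":[0,0,0]},
    {"gripper":1,"translation":[-0.107,-0.015,-0.106],"dr":[0,0,0]},
    {"gripper":1,"translation":[-0.096,-0.014,-0.117],"dr":[0,0,0]},
    {"gripper":1,"translation":[-0.083,-0.012,-0.126],"dr":[0,0,0]}
  ]
}}

```text
clock: 11.42
eef_pos: [563.8, 118.7, 237.6]
tcp_rot: [3.137, 0.002, 1.713]
contact_force: [1.8, -3.8, 1.8]
opening: 0.161
```

>>> {"name": "jog_arm", "arguments": {
  "deltas": [
    {"gripper":1,"translation":[-0.07,-0.01,-0.134],"dr":[0,0,0]},
    {"gripper":1,"translation":[-0.055,-0.008,-0.141],"dr":[0,0,0]},
    {"gripper":1,"translation":[-0.041,-0.006,-0.146],"dr":[0,0,0]},
    {"gripper":1,"translation":[-0.025,-0.004,-0.149],"dr":[0,0,0]},
    {"gripper":1,"translation":[-0.01,-0.001,-0.151],"dr":[0,0,0]},
    {"gripper":1,"translation":[0.006,0.001,-0.151],"dr":[0,0,0]},
    {"gripper":1,"translation":[0.022,0.003,-0.15],"dr":[0,0,0]},
    {"gripper":1,"translation":[0,0,0],"dr":[0,0,0]}
  ]
}}

```text
clock: 12.08
eef_pos: [546.9, 116.3, 132.9]
tcp_rot: [3.139, 0.002, 1.713]
contact_force: [1.2, -3.6, 0.5]
opening: 0.155
```

Now the last stretch, gently to the stop.

>>> {"name": "jog_arm", "arguments": {
  "deltas": [
    {"gripper":1,"translation":[0.037,0.005,-0.147],"dr":[0,0,0]},
    {"gripper":1,"translation":[0.052,0.007,-0.142],"dr":[0,0,0]},
    {"gripper":1,"translation":[0.02,0.002,-0.04],"dr":[0,0,0]},
    {"gripper":1,"translation":[0,0,0],"dr":[0,0,0]}
  ]
}}

```text
clock: 12.42
eef_pos: [557.3, 117.8, 102.4]
tcp_rot: [3.141, 0.002, 1.713]
contact_force: [-4.5, -3.8, 8.4]
opening: 0.156
```

>>> {"name": "jog_arm", "arguments": {
  "deltas": [
    {"gripper":1,"translation":[0.01,0,-0.03],"dr":[0,0,0]},
    {"gripper":1,"translation":[0,0,0],"dr":[0,0,0]}
  ]
}}

```text
clock: 12.58
eef_pos: [558.1, 117.9, 100.9]
tcp_rot: [3.14, 0.002, 1.713]
contact_force: [-11.1, -4.5, 25.0]
opening: 0.157
```

>>> {"name": "jog_arm", "arguments": {
  "deltas": [
    {"gripper":0,"translation":[0,0,0],"dr":[0,0,0]},
    {"gripper":0,"translation":[0,0,0],"dr":[0,0,0]},
    {"gripper":0,"translation":[0,0,0],"dr":[0,0,0]},
    {"gripper":0,"translation":[0,0,0],"dr":[0,0,0]},
    {"gripper":0,"translation":[0,0,0.3],"dr":[0,0,0]},
    {"gripper":0,"translation":[0,0,0.3],"dr":[0,0,0]},
    {"gripper":0,"translation":[0,0,0.3],"dr":[0,0,0]},
    {"gripper":0,"translation":[-0.2,0,0.3],"dr":[0,0,0]},
    {"gripper":0,"translation":[-0.3,0,0.2],"dr":[0,0,0]},
    {"gripper":0,"translation":[-0.3,0,0.2],"dr":[0,0,0]},
    {"gripper":0,"translation":[-0.3,0,0],"dr":[0,0,0]},
    {"gripper":0,"translation":[0,0,0],"dr":[0,0,0]}
  ]
}}

```text
clock: 13.58
eef_pos: [443.4, 117.6, 258.5]
tcp_rot: [-3.141, 0.001, 1.713]
contact_force: [0.1, -0.3, -1.0]
opening: 0.503
```

```bash
python3 - <<'E'
from chk import *
s=r.sense();print(s["clock"],s["eef_pos"],s["contact_force"])
out=[]
for n,(y,x) in(("side",(155,315)),("top",(125,262))):
    c=r.calibration(n);I=r.grab_frame(n)
    if n=="top": cv2.imwrite("pics/topend.png",I)
    C=cv2.resize(I[y:y+80,x:x+80],(400,400),interpolation=cv2.INTER_CUBIC)
    for th,col in((0,(255,0,255)),(.1,(255,255,0))):
        P=np.array([guard_pt(p,th,111,52),guard_pt(p,th,111,-52),guard_pt(p,th,152)])
        for q in (proj(c,P)-[x,y])*5+2: cv2.circle(C,tuple(int(v) for v in q),5,col,1)
    out.append(C)
cv2.imwrite("pics/end.png",np.hstack(out))
E
```

```text
13.5833 [443.354 117.641 258.478] [ 0.057 -0.31  -0.967]
```

View pics/end.png

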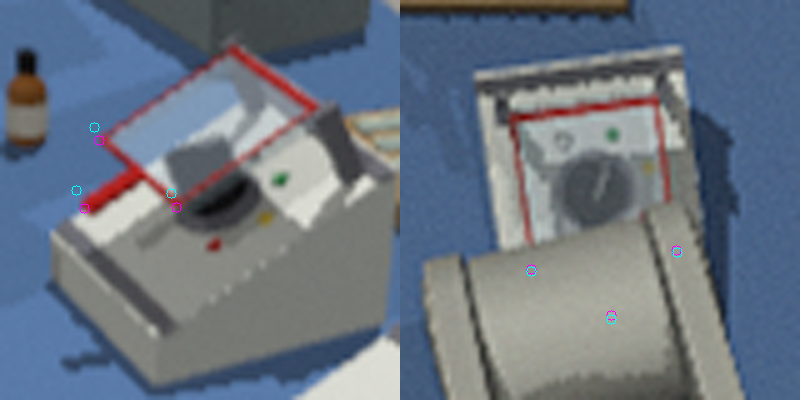

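View pics/topend.png

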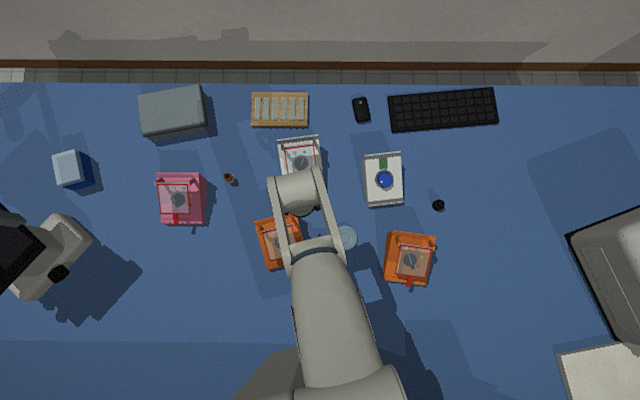

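Guard reads shut to within ~0.02 rad; a short press with closed fingers on the tab will confirm it.

>>> {"name": "jog_arm", "arguments": {
  "deltas": [
    {"gripper":1,"translation":[0.28,0,0],"dr":[0,0,0]},
    {"gripper":1,"translation":[0.28,0,0],"dr":[0,0,0]},
    {"gripper":1,"translation":[0.28,0,-0.2],"dr":[0,0,0]},
    {"gripper":1,"translation":[0.28,0,-0.3],"dr":[0,0,0]},
    {"gripper":1,"translation":[0,0,-0.3],"dr":[0,0,0]},
    {"gripper":1,"translation":[0,0,-0.3],"dr":[0,0,0]},
    {"gripper":1,"translation":[0,0,-0.12],"dr":[0,0,0]},
    {"gripper":1,"translation":[0,0,0],"dr":[0,0,0]}
  ]
}}

```text
clock: 14.35
eef_pos: [558.3, 117.3, 132.1]
tcp_rot: [-3.136, 0.002, 1.713]
contact_force: [-0.8, 0.2, 0.6]
opening: 0.005
```

>>> {"name": "jog_arm", "arguments": {
  "deltas": [
    {"gripper":1,"translation":[0,0,-0.03],"dr":[0,0,0]},
    {"gripper":1,"translation":[0,0,-0.03],"dr":[0,0,0]},
    {"gripper":1,"translation":[0,0,0],"dr":[0,0,0]}
  ]
}}

```text
clock: 14.6
eef_pos: [560.6, 118.1, 131.0]
tcp_rot: [3.139, 0.002, 1.713]
contact_force: [-0.1, 0.1, 0.7]
opening: 0.005
```

>>> {"name": "jog_arm", "arguments": {
  "deltas": [
    {"gripper":1,"translation":[0,0,-0.03],"dr":[0,0,0]},
    {"gripper":1,"translation":[0,0,-0.02],"dr":[0,0,0]},
    {"gripper":1,"translation":[0,0,0],"dr":[0,0,0]}
  ]
}}

```text
clock: 14.85
eef_pos: [561.2, 118.2, 128.1]
tcp_rot: [3.137, 0.001, 1.713]
contact_force: [-5.9, -1.6, 22.8]
opening: 0.001
```

Firm stop at 23 N at the height expected for the shut tab. Retreating and handing in.

>>> {"name": "jog_arm", "arguments": {
  "deltas": [
    {"gripper":1,"translation":[0,0,0.3],"dr":[0,0,0]},
    {"gripper":1,"translation":[0,0,0.3],"dr":[0,0,0]},
    {"gripper":1,"translation":[0,0,0.3],"dr":[0,0,0]},
    {"gripper":1,"translation":[-0.3,0,0.2],"dr":[0,0,0]},
    {"gripper":1,"translation":[-0.3,0,0],"dr":[0,0,0]},
    {"gripper":1,"translation":[0,0,0],"dr":[0,0,0]}
  ]
}}

```text
clock: 15.35
eef_pos: [495.8, 117.7, 236.5]
tcp_rot: [3.141, 0.001, 1.713]
contact_force: [0.1, 0.0, -0.3]
opening: 0.003
```

```bash
python3 -c "
from rig import r
s=r.sense();print(s['clock'],s['eef_pos'],s['contact_force']);print(r.sign_off())"
```

```text
15.35 [495.80780215 117.69262029 236.47311387] [ 0.08317692  0.04037248 -0.30770546]
the job is handed in; nothing more can be done
None
```

The job is done and handed in at 15.4 s of robot time, with the arm clear of everything.

- **Guard raised:** I gripped the red tab on the white lamp unit and swung the guard up to about 1.9 rad.
- **Selector turned:** I pushed it fully in (about 33 N), turned it 50° clockwise from white to green, let it spring back out and released it. A close wrist picture showed the pointer at 25° towards the green dot, at its sprung-out height.
- **Guard closed:** I swung it back down to its stop. The side picture matched shut to within about 0.02 rad. A second press on the tab met a firm stop (23 N) at about the shut height. I took no picture after that press.
- **Other objects:** In the last top picture, taken just before that press, the bottle, eyepiece and focus unit looked in place. The dish was partly hidden by the arm, but its visible part was in place. I did not measure the blue dial's angle, but the arm did not go near it.

No check failed. The measured tool position scattered by a few mm, and while I held the selector it read about 4 mm above the planned height.

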